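# Let a tin out of the worktop tin dispenser and ease its hood shut

## Task

Press the blue lever of the tin dispenser down with the fingertips so that its blue hood lifts, and keep it down until the tin has rolled out to the end stop of the tray. Then let the lever come up slowly under the fingers so that the hood settles fully shut without slamming, and take the hand away. Work only the lever: do not touch the hood or the tin, pick nothing up, and leave the mug, spice jar, salt shaker and garlic round it where they stand.

Things in the scene. Friction and masses are not known exactly. Their poses are not given: they have to be found in the camera images.
- dispenser: White metal tin dispenser, fixed, 76 mm (x) by 256 mm (y); at yaw 0 its long side faces the robot. Origin on the worktop under the middle of the hooded bay; own +y runs along the tray to the end stop. Side walls 68 mm high, hinge posts at the -y end 146 mm. On the robot's side (own -x) a black linkage cover, to 134 mm high and x = -44 mm, from which the lever sticks out to own -x.
- lever_pad (a point): Middle of the top face of the blue press pad, 40 mm (along the lever) by 50 mm, on the lever's free end; moves with it. At rest about 146 mm from the dispenser's origin along its -x, 36 mm towards its -y, 117 mm above the worktop; fully down about 44 mm lower, nearly straight below (under 5 mm sideways). Press from straight above; nothing stands over it.
- lever_hinge (a joint): Angle of the lever about its pivot, 100 mm from the pad: 0 at rest (up), 0.46 rad fully down (stop). A spring and the hood's weight bring it back up; it takes under about 8 N at the pad.
- lever: The lever itself: steel arm with the blue pad; its origin is at the pivot.
- hood_hinge (a joint): Opening angle of the hood: 0 shut, about 0.78 rad fully open; linked to the lever, hood angle = 1.7 x lever angle. The tin is free to roll out above roughly 0.4 rad. Falling free, it slams: 2 rad/s or more. Closing slower than about 1.4 rad/s (about 80 mm/s at the pad) is no slam.
- hood: The blue hood (64 x 108 mm top plate with a lip that hangs 71 mm down in front of the tin); origin on its hinge, at the dispenser's y = -51 mm, 137 mm high. Open, its free edge rises to about 220 mm.
- tin_mid (a point): Centre of the tin: red-labelled food tin, 86 mm diameter, 40 mm thick, standing on edge in the dispenser. At the start it waits behind the lip, at y = about 1 mm in the dispenser's frame and 72 mm high; rolled out against the end stop it is at y = about 137 mm and 55 mm high.
- tin: The same tin; the origin is the centre of one flat face, own z along the tin's axis (level, across the tray).
- mug: Black mug, 88 x 124 x 106 mm high, a bystander; origin under it.
- spice_jar: Spice jar with a dark cap and dark label, 41 mm diameter, 105 mm high, a bystander; origin under it.
- salt: Salt shaker with a grey cap, 44 mm diameter, 90 mm high, a bystander; origin under it.
- garlic: Garlic bulb, 53 mm, a bystander; origin under it.
- tray_end (a point): Middle of the end stop's inner face, on the dispenser at its own y = 180 mm, 30 mm above the worktop. The aluminium floor slopes down 7 degrees towards it, so the tin, standing on edge, rolls there by itself in under 1 s once the hood no longer holds it.

How it is judged (in metres and radians):
On the way, in this order (a step that is already met when the one before it is completed fails the run):
1. the fingers press the lever and the hood begins to open (value of joint hood_hinge above 0.2 rad and contact force between the fingers and lever above 0.3 N), for 0.05 s.
2. the tin has rolled out to the end stop while the lever holds the hood open (y of tin_mid in the frame of dispenser above 0.125 m and value of joint hood_hinge above 0.35 rad and contact force between the fingers and lever above 0.3 N), for 0.1 s.
At the end, for the whole second after the job is handed in: The hood is shut (under 0.04 rad) and the tin rests on edge in the tray against the end stop (its centre 125 to 150 mm along the dispenser, within 12 mm of its middle line, lower than 70 mm). The mug, spice jar, salt shaker and garlic stand within 20 mm of where they started (value of joint hood_hinge below 0.04 rad and y of tin_mid in the frame of dispenser between 0.125 and 0.15 m and x of tin_mid in the frame of dispenser between -0.012 and 0.012 m and height (world z) of tin_mid below 0.07 m and linear speed of tin below 0.03 m/s and distance of each of mug, spice_jar, salt, garlic from where it was at the start of the episode below 0.02 m); the robot touches nothing.
It fails at once if the hood slams: closing faster than 1.4 rad/s in its last 0.3 rad (value of joint hood_hinge below 0.3 rad and velocity of joint hood_hinge below -1.4 rad/s).
It fails at once if the robot touches the hood (contact force between any of the arm, the fingers and hood above 0.5 N).
It fails at once if the robot touches or lifts the tin (contact force between any of the arm, the fingers and tin above 0.5 N or height (world z) of tin_mid above 0.1 m).
It fails at once if the lever is forced (contact force between the fingers and lever above 40 N).
It fails at once if a bystander is moved more than 20 mm (distance of any of mug, spice_jar, salt, garlic from where it was at the start of the episode above 0.02 m).
It also fails if it takes over 32 s, if anything falls off the work surface, if the arm or the gripper's body presses on something with over 40 N, if the wrist force passes 120 N, or if a joint passes its speed limit or range.

## Robot

A 6-joint arm with a two-finger parallel gripper is mounted at the origin on a cart in front of the work surface, level with it; the furniture and walls round the work are solid. World frame = base frame: x ahead of the robot, y to its left, z up, the work surface at z = 0. Lengths are in m, angles in degrees, forces in N, time in s.
With the tool pointing down it reaches from about 0.275 to 0.725 m from the base axis. Payload 15.9 kg.
Tool frame: the origin (TCP) lies midway between the tips of the shut fingers; the grasp point (between the pads) lies 19 mm behind it (bot.tcp_to_grasp is the z of the grasp point in the tool frame, in m); z points along the fingers, y is the line along which they close (so a half turn about z gives the same grasp; the last joint's range is limited). The gripper opens to 85 mm and grips with 20 to 120 N. Pads are 22 mm wide; open, the fingers measure 114 mm over their backs; the gripper's body (76 mm by 85 mm) begins 54 mm behind the grasp point. The pads swing forward as they close: fully open they stand 13 mm farther back than shut.
Start: joints at [-63.312, 12.198, -1.971, 75.831, 0, 90], TCP at [0.225, -0.447, 0.231] pointing down, gripper open.
Joint ranges: [-170.91, 170.91], [-42.67, 98.43], [-65.05, 77.54], [-120.47, 116.71], [-90, 82.35], [-180, 180]. Speed limits (degrees/s): [108.29, 108.29, 136.94, 147.25, 180, 180].

## Interface

Orientations are given as [roll, pitch, yaw] about the fixed x, y, z axes, in that order (R = Rz(yaw) Ry(pitch) Rx(roll)).
In Python, from cell import bot gives the robot as it stands. The module is installed in compiled form; this text tells all that it offers.
- The arm moves only by the shell command python3 -m handwheel 'ROWS' [FORCE]. ROWS is JSON, a list of rows, each a list of 3 entries, a list of its own where there are three numbers: the opening, from 0 (shut) to 1 (fully open), then the shift along the tool's x, y, z in units of 0.5 m (1.0 is 0.5 m), then the turn about the tool's z in units of 180 degrees (1.0 is 180 degrees). A call has 1 to 10 rows; each row is the pose to reach, as a shift and turn from the pose commanded when the call began, along the tool's axes at that moment, turning the shorter way round; what a row does not reach only later rows make up. A row lasts 1/8 s, in which the tool goes at most 62.5 mm and 10.7 degrees, less where a joint would pass 70% of its speed; a pose out of reach is approached as far as the arm can. A call with a number of a shift or a turn outside -1 to 1 is refused whole. A call with a gripper value outside its range is refused whole. The fingers move at their own pace and stop on an object; FORCE is the grip in N (left out, the last holds). Time passes only in rows, so rows that repeat a pose let the fingers close. It gives the time, the measured TCP pose, the force, the opening and the grip force at its end, in the units of the state.
- bot.get_obs(): the state, without advancing time (a new reading comes with each control period).
- bot.camera(name): name is "side" or "top"; returns the picture (480x640x3 uint8, blue, green, red); there is no depth.
- bot.camera_params(name): a dict with "camera_matrix" (3x3 intrinsics, pixels), "cam_to_world" (4x4, takes a point from camera to world coordinates). Camera axes: x right, y down, z forward; pixel columns grow to the right and rows downward; lengths in m; the calibration is good to about 2 mm. A picture is of the moment at which its call begins. camera_params takes no time and is no camera call.
- bot.sign_off(): hands the job in; it is judged then, once.
The state is a dict: "clock": time; "joint_pos": joint angles; "joint_vel": joint speeds; "tau": joint torques, N m; "tool_pos": TCP position; "ee_rot": TCP orientation; "ft_force": force on the tool from outside, world axes, zero at the start; "wrist_torque": the same for the moment, N m; "finger_gap": finger opening in m; "finger_force": force on a finger pad.
Only numpy, scipy, OpenCV 4.12 (cv2) and the standard library are available. Lean on these libraries where they do the work, as an engineer would, in place of code of your own. Each camera call takes 0.05 s, during which the arm holds its last target. There are 200 camera calls.

## Working session

There is one attempt and no reset: what is moved stays moved. The work goes in short steps, Python scripts to look and compute and a shell command to move; the robot and the scene stay as the last step left them, time stands still between calls to the robot, and variables do not carry over. Pictures are saved under pics/ and viewed, at most 10 in all, crops included, and the job is handed in when it is done.

```bash
mkdir -p pics; python3 - <<'E'
from cell import bot
import cv2,json
for n in("top","side"):
    cv2.imwrite(f"pics/{n}0.png",bot.camera(n)); p=bot.camera_params(n); print(n,p["camera_matrix"],p["cam_to_world"])
o=bot.get_obs(); print(o)
E
```

```text
top [[437.39764257   0.         317.77395924]
 [  0.         437.39764257 243.44352344]
 [  0.           0.           1.        ]] [[ 1.77477814e-03 -9.94038902e-01  1.09011518e-01  5.45345331e-01]
 [-9.99998402e-01 -1.78740043e-03 -1.80738116e-05  6.21406395e-02]
 [ 2.12813306e-04 -1.09011312e-01 -9.94040486e-01  9.83088312e-01]
 [ 0.00000000e+00  0.00000000e+00  0.00000000e+00  1.00000000e+00]]
side [[623.19489126   0.         322.6526158 ]
 [  0.         623.19489126 236.34459427]
 [  0.           0.           1.        ]] [[ 0.99971093  0.02358645  0.00466264  0.65482603]
 [ 0.00447022 -0.37289298  0.92786359 -0.95301435]
 [ 0.02362367 -0.92757453 -0.37289062  0.52953411]
 [ 0.          0.          0.          1.        ]]
{'clock': 0.1, 'joint_pos': array([-6.33116773e+01,  1.22218793e+01, -2.00390472e+00,  7.58309023e+01,
        1.28505458e-03,  9.00001596e+01]), 'joint_vel': array([-0.03840914, -0.22446564,  0.04101981, -0.01885527, -0.04244103,
       -0.10752369]), 'tau': array([-3.02960638e-03, -6.87248325e+01,  4.87809777e+01,  1.22546559e-02,
       -1.39855506e-04, -1.09891633e-05]), 'tool_pos': array([ 0.22444034, -0.44646084,  0.23087168]), 'ee_rot': array([-1.79943314e+02, -1.28489604e-03,  2.66881618e+01]), 'ft_force': array([-0.31623133, -1.31621435,  0.37220959]), 'wrist_torque': array([0.04816193, 0.01590956, 0.00335084]), 'finger_force': 0.0, 'finger_gap': 0.08544353746260314}
```

View pics/top0.png

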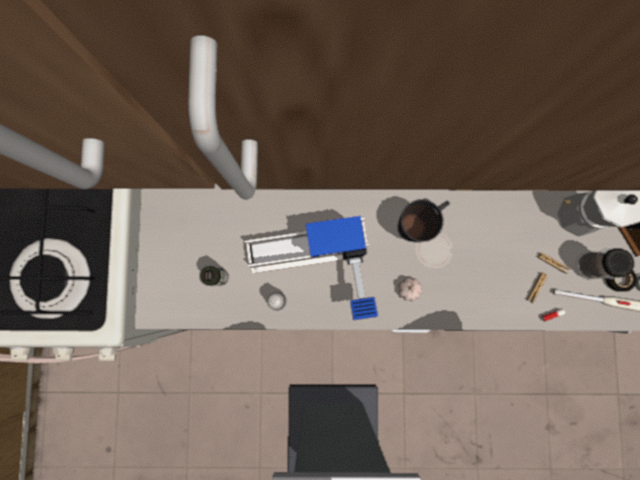

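View pics/side0.png

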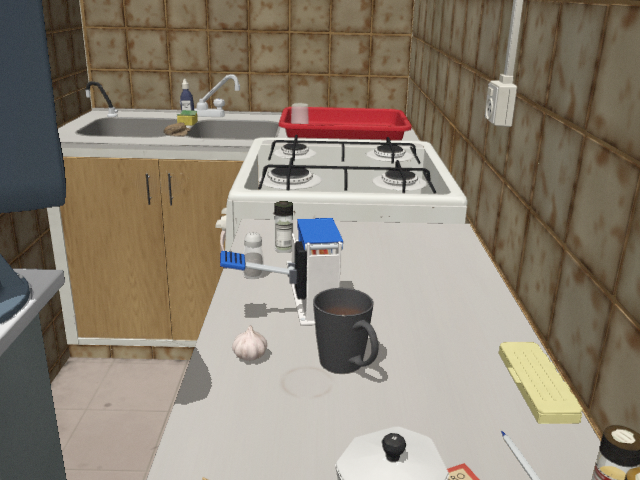

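```bash
cat > h.py <<'E'
from cell import bot
import cv2,numpy as np
def blobs(img,n=2):
    h=cv2.cvtColor(img,cv2.COLOR_BGR2HSV); m=cv2.inRange(h,(105,150,60),(128,255,255))
    m=cv2.morphologyEx(m,cv2.MORPH_CLOSE,np.ones((5,5)))
    c,_=cv2.findContours(m,cv2.RETR_EXTERNAL,cv2.CHAIN_APPROX_NONE)
    return sorted(c,key=cv2.contourArea)[::-1][:n]
def ray(cam,uv):
    p=bot.camera_params(cam);T=p["cam_to_world"]
    d=T[:3,:3]@np.linalg.solve(p["camera_matrix"],[*uv,1]); return T[:3,3],d/np.linalg.norm(d)
def onz(cam,uv,z):
    o,d=ray(cam,uv); return o+d*(z-o[2])/d[2]
def two(a,b):
    (o,d),(p,e)=ray("top",a),ray("side",b)
    s=np.linalg.lstsq(np.c_[d,-e],p-o,rcond=None)[0]; x,y=o+d*s[0],p+e*s[1]; return (x+y)/2,np.linalg.norm(x-y)
E
python3 - <<'E'
from h import *
np.set_printoptions(precision=4,suppress=True)
r={}
for n in("top","side"):
    for c in blobs(cv2.imread(f"pics/{n}0.png"),3):
        q=cv2.minAreaRect(c); print(n,cv2.contourArea(c),q); r.setdefault(n,[]).append(q)
        if n=="top": print(onz(n,q[0],.117),[onz(n,p,.117)[:2] for p in cv2.boxPoints(q)])
for b in r["side"]: print(two(r["top"][1][0],b[0]))
o=bot.get_obs();print(o["tool_pos"],o["ee_rot"])
from scipy.spatial.transform import Rotation as R
M=R.from_euler("xyz",o["ee_rot"],degrees=True).as_matrix()
P=onz("top",r["top"][1][0],.117); print((M.T@(P+[0,0,.04]-o["tool_pos"]))/.5)
E
```

```text
top 1690.5 ((335.0163879394531, 236.1122283935547), (33.29365921020508, 54.836612701416016), 81.7028579711914)
[0.6551 0.0277 0.117 ] [array([0.6803, 0.0868]), array([ 0.6965, -0.022 ]), array([ 0.6301, -0.031 ]), array([0.6141, 0.0769])]
top 391.0 ((363.6445007324219, 307.9393005371094), (18.779062271118164, 23.188722610473633), 81.25383758544922)
[ 0.5133 -0.028   0.117 ] [array([ 0.5279, -0.0029]), array([ 0.5348, -0.0479]), array([ 0.4988, -0.0531]), array([ 0.4919, -0.0082])]
side 892.5 ((318.462890625, 230.3236083984375), (30.59255599975586, 42.07763671875), 78.11134338378906)
side 327.5 ((232.53468322753906, 259.7745361328125), (25.165464401245117, 15.357776641845703), 8.746162414550781)
side 1.5 ((503.1000671386719, 432.7000732421875), (2.2360680103302, 1.3416407108306885), 63.43495178222656)
(array([ 0.5839, -0.0232,  0.1688]), np.float64(0.13733662396125348))
(array([ 0.5136, -0.0284,  0.1132]), np.float64(0.0009091531767157715))
(array([ 0.7192, -0.1271, -0.0766]), np.float64(0.45451563838008235))
[ 0.2244 -0.4465  0.2309] [-179.9433   -0.0013   26.6882]
[ 0.892  -0.4881  0.1482]
```

```bash
python3 -m handwheel '[[0,[0.2,-0.1,0],0],[0,[0.892,-0.488,0],0],[0,[0.892,-0.488,0],0],[0,[0.892,-0.488,0],0],[0,[0.892,-0.488,0],0],[0,[0.892,-0.488,0],0],[0,[0.892,-0.488,0],0],[0,[0.892,-0.488,0],0],[0,[0.892,-0.488,0],0],[0,[0.892,-0.488,0],0]]' 20
python3 - <<'E'
from cell import bot
o=bot.get_obs();print(o)
E
```

```text
clock: 1.35
tool_pos: [0.5133, -0.0281, 0.2309]
ee_rot: [-180.0, 0.1, 26.8]
ft_force: [-0.9, -0.1, 0.2]
finger_gap: -0.0
finger_force: 0.0
{'clock': 1.35, 'joint_pos': array([-3.13154385e+00,  1.39289767e+01,  1.74938345e-01,  7.63020540e+01,
       -1.03438050e-02,  1.50109323e+02]), 'joint_vel': array([-2.19466109, -1.19107739, -0.87205437, -0.01648874, -0.1946739 ,
       -0.59600374]), 'tau': array([  3.33514586, -69.68248844,  49.57348824,  -0.16816488,
         0.17440338,   0.29281894]), 'tool_pos': array([ 0.51329057, -0.02813931,  0.23086787]), 'ee_rot': array([-1.79981014e+02,  5.37855633e-02,  2.67591472e+01]), 'ft_force': array([-0.93783955, -0.10975626,  0.2460787 ]), 'wrist_torque': array([0.00921186, 0.02980074, 0.00634974]), 'finger_force': 0.0, 'finger_gap': -4.3006831682925e-05}
```

```bash
python3 -m handwheel '[[0,[0,0,0.08],0],[0,[0,0,0.16],0],[0,[0,0,0.2],0],[0,[0,0,0.22],0],[0,[0,0,0.235],0],[0,[0,0,0.25],0],[0,[0,0,0.25],0]]'
python3 - <<'E'
from h import *
a,b=bot.camera("top"),bot.camera("side")
cv2.imwrite("pics/mid.png",np.hstack([a[160:360,180:460],b[180:380,180:460]]))
E
```

```text
clock: 2.22
tool_pos: [0.5135, -0.0285, 0.1063]
ee_rot: [180.0, -0.0, 26.7]
ft_force: [-0.2, -0.2, -0.3]
finger_gap: -0.0
finger_force: 0.0
```

View pics/mid.png

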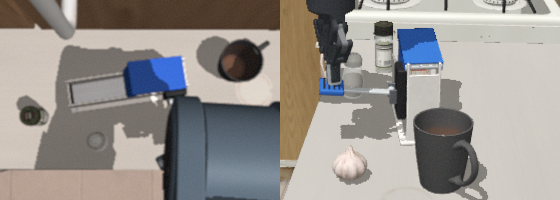

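```bash
python3 -m handwheel '[[0,[0,0,0.015],0],[0,[0,0,0.03],0],[0,[0,0,0.03],0]]'
python3 - <<'E'
from h import *
a,b=bot.camera("top"),bot.camera("side")
print(bot.get_obs()["ft_force"])
cv2.imwrite("pics/mid2.png",cv2.resize(b[180:380,180:460],None,fx=2.5,fy=2.5))
E
```

```text
clock: 2.7
tool_pos: [0.5132, -0.0284, 0.0907]
ee_rot: [-180.0, 0.0, 26.7]
ft_force: [-2.3, -2.1, 4.8]
finger_gap: 0.0002
finger_force: 2.0
[-3.24768126 -0.49743344  4.7067287 ]
```

View pics/mid2.png

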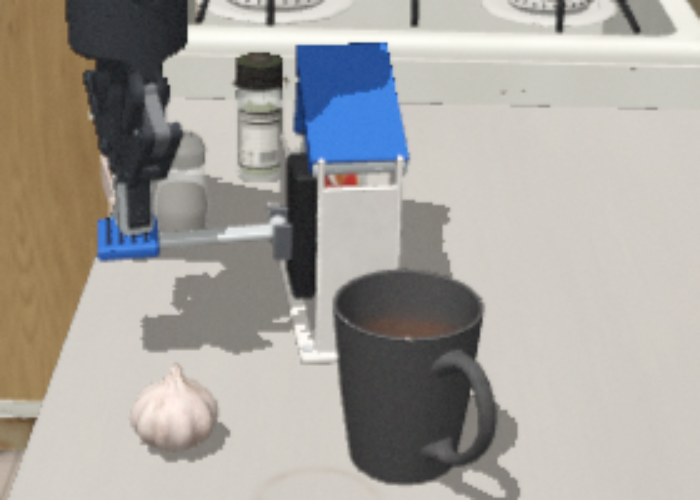

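```bash
python3 -m handwheel '[[0,[0,0,0.01],0],[0,[0,0,0.02],0],[0,[0,0,0.024],0],[0,[0,0,0.024],0],[0,[0,0,0.024],0],[0,[0,0,0.024],0],[0,[0,0,0.024],0],[0,[0,0,0.024],0],[0,[0,0,0.024],0],[0,[0,0,0.024],0]]'
python3 -m handwheel '[[0,[0,0,0],0],[0,[0,0,0],0],[0,[0,0,0],0],[0,[0,0,0],0],[0,[0,0,0],0],[0,[0,0,0],0]]'
python3 - <<'E'
from h import *
a,b=bot.camera("top"),bot.camera("side")
cv2.imwrite("pics/open.png",cv2.resize(np.hstack([a[160:360,220:400],b[160:360,200:380]]),None,fx=2.2,fy=2.2))
E
```

```text
clock: 4.05
tool_pos: [0.5136, -0.0284, 0.0796]
ee_rot: [180.0, -0.0, 26.7]
ft_force: [-2.6, -1.4, 4.9]
finger_gap: -0.0002
finger_force: 2.8
clock: 4.8
tool_pos: [0.5136, -0.0284, 0.0796]
ee_rot: [180.0, -0.0, 26.7]
ft_force: [-2.4, -1.0, 5.5]
finger_gap: 0.0001
finger_force: 2.8
```

View pics/open.png

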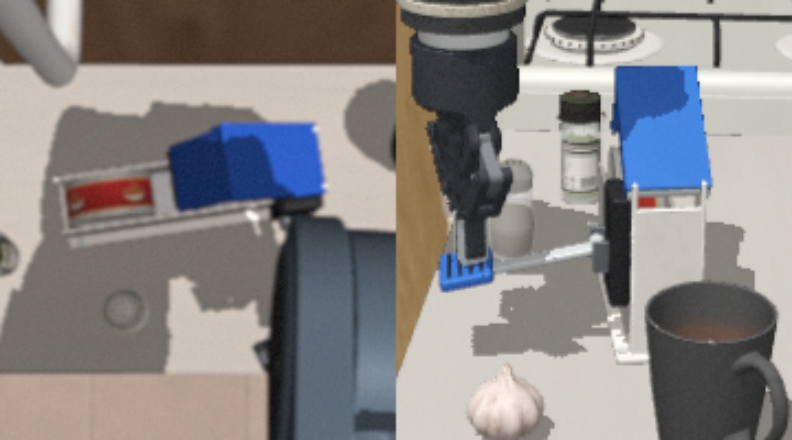

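The tin lies against the end stop (red, around (110,197) in the crop) and the hood is open. I'm letting the lever up slowly at 20 mm/s.

```bash
python3 -m handwheel '[[0,[0,0,-0.005],0],[0,[0,0,-0.01],0],[0,[0,0,-0.015],0],[0,[0,0,-0.02],0],[0,[0,0,-0.025],0],[0,[0,0,-0.03],0],[0,[0,0,-0.035],0],[0,[0,0,-0.04],0],[0,[0,0,-0.045],0],[0,[0,0,-0.05],0]]'
python3 -m handwheel '[[0,[0,0,-0.004],0],[0,[0,0,-0.008],0],[0,[0,0,-0.012],0],[0,[0,0,-0.016],0],[0,[0,0,-0.02],0],[0,[0,0,-0.024],0],[0,[0,0,-0.028],0],[0,[0,0,-0.032],0],[0,[0,0,-0.036],0],[0,[0,0,-0.04],0]]'
python3 -m handwheel '[[0,[0,0,-0.01],0],[0,[0,0,-0.03],0],[0,[0,0,-0.1],0],[0,[0,0,-0.2],0],[0,[0,0,-0.2],0]]'
```

```text
clock: 6.15
tool_pos: [0.5135, -0.0284, 0.1045]
ee_rot: [-180.0, -0.0, 26.7]
ft_force: [0.6, -0.1, 2.0]
finger_gap: -0.0002
finger_force: 0.8
clock: 7.4
tool_pos: [0.5134, -0.0284, 0.1244]
ee_rot: [-180.0, 0.0, 26.7]
ft_force: [1.0, -0.1, 0.7]
finger_gap: 0.0001
finger_force: 0.0
clock: 8.02
tool_pos: [0.5152, -0.0285, 0.2284]
ee_rot: [179.8, -0.3, 26.7]
ft_force: [0.7, -0.8, -1.6]
finger_gap: -0.0002
finger_force: 0.0
```

```bash
python3 -m handwheel '[[0,[-0.2,0.1,0],0],[0,[-0.4,0.2,0],0],[0,[-0.4,0.2,0],0],[0,[-0.4,0.2,0],0],[0,[-0.4,0.2,0],0],[0,[-0.4,0.2,0],0],[0,[-0.4,0.2,0],0]]'
python3 - <<'E'
from h import *
a,b=bot.camera("top"),bot.camera("side")
for n,i in(("top",a),("side",b)):
    for c in blobs(i): print(n,cv2.minAreaRect(c))
cv2.imwrite("pics/end.png",cv2.resize(np.hstack([a[160:360,180:460],b[180:380,200:400]]),None,fx=1.65,fy=1.65))
E
```

```text
clock: 8.9
tool_pos: [0.3802, -0.2069, 0.2242]
ee_rot: [-180.0, 0.0, 26.8]
ft_force: [0.0, 0.1, -0.6]
finger_gap: -0.0002
finger_force: 0.0
top ((335.0162048339844, 236.1062469482422), (33.613040924072266, 54.760887145996094), 81.34745788574219)
top ((363.5000305175781, 308.0000305175781), (18.577085494995117, 23.344655990600586), 80.53767395019531)
side ((318.462890625, 230.3236083984375), (30.59255599975586, 42.07763671875), 78.11134338378906)
side ((232.60980224609375, 259.7861022949219), (25.01340675354004, 15.357776641845703), 8.746162414550781)
```

View pics/end.png

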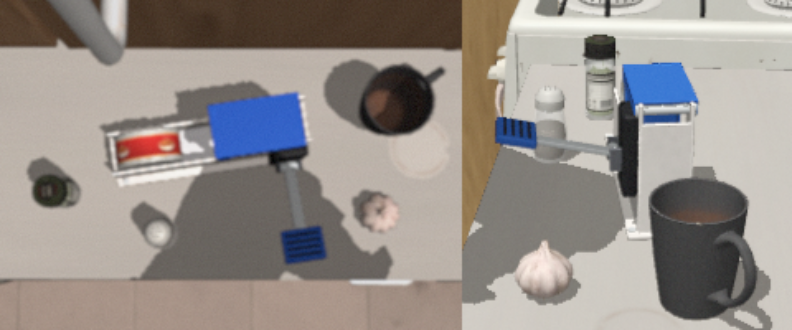

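The hood and lever are back at their starting pixels (top view (335,236) and (364,308)), so the hood is shut. The tin is at the end stop (crop (148,147)), and nothing else has moved.

```bash
python3 -c "
from cell import bot
print(bot.sign_off())"
```

```text
the job is handed in; nothing more can be done
None
```

The job is handed in: the lever was pressed and held until the tin rolled out to the end stop, the hood was let down slowly at about 20 mm/s and is shut, and the hand is clear; the pictures show the things around it unmoved, but sign-off returned no verdict.

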